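Take the balance weight off its safety hook and seat it in the engraver's pan

TASK

Take the framed balance weight off the safety hook by pressing its cross pin back against the hook's sprung keeper until the throat is open, then lifting it out over the hook's nose. Set it down gently, upright and fully home in the round pan, and let go. Do not force the hook (the keeper yields to about 7 N; never press the hook with 14 N or more), and leave everything else where it is.

Things in the scene. Friction and masses are not known exactly. Their poses are not given: they have to be found in the camera images.
- hook: Fixed stand with a bare steel hook, 20 mm wide. Origin on the table below the nominal pin; x points from the hook's tip back along the arm, z up. Grey post 90 to 120 mm along +x, 124 mm tall; base plate 65 to 165 mm, 110 mm wide; arm's underside 112 mm up. It must not take 14 N from the weight. The head is clamped within 20 mm fore or aft of nominal, NOT measured: find the stop by feel.
- hook_seat (a point): Nominal middle of the level seat the pin rests on, 138 mm above the table, axes as hook. The pin can lie up to 22 mm fore or aft of the true middle. To come off, the pin is pushed in +x to the keeper's stop, raised 26 to 40 mm with the push kept up, then drawn in -x to 70 mm or more in front of nominal so that the hook leaves the window under the pin.
- hook_nose (a point): Nominal top of the nose, 17 mm above the resting pin's axis, axes as hook. The nose reaches back from the hook's upright tip over the pin, its underside 5 mm above the resting pin's top. The pin's axis is clear of the nose from 27 mm behind the seat's true middle.
- hook_keeper (a point): Nominal front face of the closed keeper at pin height: a dark steel leaf, 5 mm thick, hinged 24 mm below, top 19 mm above the pin's axis; springs shut, 3 mm behind the nose. Pushed by the pin in +x it swings back: 3 N to begin, 6 to 7 N at its hard stop. The pin's axis meets it 22 mm behind the seat's true middle, the stop at 30.5 mm.
- weight_grip (a point): Centre of the black grip block on top of the balance weight: 12 mm along x, 30 mm along y, 46 mm tall. A dark frame, 8 mm thick, 76 mm wide in the y-z plane, joins it to a steel disc 56 mm across, 30 mm thick; hollow underneath; 0.4 to 0.56 kg in all. z is up; the disc's underside is 179 mm below, the cross pin 67 mm, the top bar 23 to 31 mm. At the start x is within 0.06 rad of the hook's x.
- weight_pin (a point): Middle of the cross pin's axis (8 mm diameter, along y, 112 mm above the disc's underside), axes as weight_grip. Above the pin is a window 32 mm tall in which the nose lies; below it one 72 mm tall and 64 mm wide through which the hook passes. It starts resting on the seat, the disc 30 mm above the table.
- weight_foot (a point): Centre of the disc's underside, axes as weight_grip. Its rim is bevelled 3 mm.
- weight: The balance weight itself, origin at weight_foot.
- pan_floor (a point): Centre of the round pan's inner floor, 20 mm above the table, z up. Aluminium pan, inner diameter 65 mm, wall 4 mm, wall top 8 mm above the floor, on a low grey cast plate 120 x 110 mm with a small black knob (top 28 mm above the table) in one corner. Fixed.
- oil: bystander: clear oil bottle, 44 mm across, 100 mm tall, origin under its centre
- spare: bystander: small loose steel disc weight with a knob and no frame, 44 mm across, 44 mm tall, origin under its centre
- letters: bystander: maroon block of letter plates, 36 x 45 x 24 mm, origin under its centre
- blank: bystander: flat brass blank, 90 x 50 x 6 mm, origin under its centre
- driver: bystander: screwdriver lying on the table
- cutters: bystander: dark steel cup, 60 mm across, 70 mm tall, origin under its centre
- brush: bystander: brush lying on the table
- pan: The pan with its cast plate (fixed), origin on the table under the pan's centre.
Mind the look-alikes: they are no part of the job. Of the things that look like the pan, the largest one is meant.

How it is judged (in metres and radians):
On the way:
1. the weight is off the hook: its pin has been raised over the nose and drawn clear in front of the hook's tip (x of weight_pin in the frame of hook below -0.062 m and height (world z) of weight_pin above 0.147 m), for 0.1 s.
At the end, for the whole second after the job is handed in: the weight stands upright (within 0.08 rad) and at rest with its disc fully home on the pan's floor (underside within 2.5 mm of the floor's height, centred within 7 mm), released (horizontal distance between weight_foot and pan_floor below 0.007 m and height (world z) of weight_foot between 0.017 and 0.0225 m and angle between weight_foot's own z axis and vertical below 0.08 rad and linear speed of weight below 0.02 m/s); the robot touches nothing.
It fails at once if the weight, once moved from its start, presses on the hook (seat, nose, tip or keeper) with 14 N or more (distance of weight_pin from where it was at the start of the episode above 0.004 m and contact force between weight and hook above 14 N).
It fails at once if the weight is dropped or rammed (more than 40 N) on the pan (contact force between weight and pan above 40 N).
It fails at once if a bystander is moved more than 30 mm (distance of any of oil, spare, letters, blank, driver, cutters, brush from where it was at the start of the episode above 0.03 m).
It also fails if it takes over 66 s, if anything falls off the work surface, if the arm or the gripper's body presses on something with over 40 N, if the wrist force passes 120 N, or if a joint passes its speed limit or range.

ROBOT

A 7-joint arm with a two-finger parallel gripper is mounted at the origin on the work surface. World frame = base frame: x ahead of the robot, y to its left, z up, the work surface at z = 0. Lengths are in m, angles in degrees, forces in N, time in s.
With the tool pointing down it reaches from about 0.425 to 0.875 m from the base axis. Payload 4.7 kg.
Tool frame: the origin (TCP) lies between the finger pads; the fingertips stand 22 mm ahead of it and the grasp point (between the pads) lies 3 mm ahead of it; z points along the fingers, y is the line along which they close (so a half turn about z gives the same grasp; the last joint's range is limited). The gripper opens to 87 mm and grips with 3 to 60 N. Pads are 19 mm wide; open, the fingers measure 117 mm over their backs; the gripper's body (75 mm by 190 mm) begins 51 mm behind the grasp point.
Start: joints at [67.557, 18.392, -4.016, 83.108, 1.295, 78.541, -3.26], TCP at [0.257, -0.597, 0.245] pointing down, gripper open.
Joint ranges: [-163.93, 163.93], [-17.29, 119.83], [-79.2, 71.16], [3.27, 140.29], [-89.18, 269.18], [5.43, 117.66], [-154.24, 154.24]. Speed limits (degrees/s): [147.25, 147.25, 180, 180, 180, 180, 180].

INTERFACE

Orientations are given as [roll, pitch, yaw] about the fixed x, y, z axes, in that order (R = Rz(yaw) Ry(pitch) Rx(roll)).
In Python, from cell import env gives the robot as it stands.
- The arm moves only by the tool drive_tool, never from a script. Its argument "moves" is a list of rows, each a list of 3 entries, a list of its own where there are three numbers: the shift along the tool's x, y, z in mm, then the turn, a rotation vector about the tool's x, y, z in rad, then the closure, from 0 (fully open) to 1 (shut). In form: [[[x, y, z], [wx, wy, wz], jaw], ...]. A call has 1 to 12 rows; each row shifts and turns the commanded pose from where the row before left it, along the tool's axes as they then stand; what a row does not reach is not made up. A row lasts 1/12 s, in which the tool goes at most 41.7 mm and 7.16 degrees, less where a joint would pass 70% of its speed; a pose out of reach is approached as far as the arm can. A call with a gripper value outside its range is refused whole. The fingers move at their own pace and stop on an object; "newtons" is the grip in N (left out, the last holds). Time passes only in rows, so rows that do not move let the fingers close. It gives the time, the measured TCP pose, the force, the opening and the grip force at its end, in the units of the state.
- env.get_obs(): the state, without advancing time (a new reading comes with each control period).
- env.read_camera(name): name is "side" or "top" or "wrist"; returns (picture, depth): 420x560x3 uint8, blue, green, red; 420x560 float32, m along the optical axis (not along the pixel's ray), 0 where there is no reading.
- env.get_calibration(name): a dict with "fx", "fy", "cx", "cy" (pixels), "k1" (the pictures are not rectified: a ray, as slopes to the right and down, at radius r is drawn at 1 + k1 r^2 times it, then the intrinsics apply), "T" (4x4, takes a point from camera to world coordinates). Camera axes: x right, y down, z forward; pixel columns grow to the right and rows downward; lengths in m; the calibration is good to about 2 mm. A picture is of the moment at which its call begins: read the wrist's pose just before it. get_calibration takes no time and is no camera call; for the wrist camera it gives the pose at the moment of the call.
- env.sign_off(): hands the job in; it is judged then, once.
The state is a dict: "time_s": time; "qpos": joint angles; "joint_velocities": joint speeds; "effort": joint torques, N m; "tool_pos": TCP position; "tool_rot": TCP orientation; "force": force on the tool from outside, world axes, zero at the start; "wrist_torque": the same for the moment, N m; "grip_width": finger opening in m; "grasp_force": force on a finger pad.
Only numpy, scipy, OpenCV 4.12 (cv2) and the standard library are available. Lean on these libraries where they do the work, as an engineer would, in place of code of your own. Each camera call takes 0.05 s, during which the arm holds its last target. There are 200 camera calls.

## Working session

There is one attempt and no reset: what is moved stays moved. The work goes in short steps, Python scripts to look and compute and a tool call to move; the robot and the scene stay as the last step left them, time stands still between calls to the robot, and variables do not carry over. Pictures are saved under pics/ and viewed, at most 10 in all, crops included, and the job is handed in when it is done.

Besides the shell and the picture viewer there is one more tool, called after "Emit:" as a command line: name --argument value ..., lists and objects as JSON in quotes. drive_tool: Moves the arm, as the interface text tells. Its arguments: {"type":"object","properties":{"moves":{"type":"array"},"newtons":{"type":"number"}},"required":["moves"]}

```bash
ls; mkdir -p pics; cat > h.py <<'E'
import numpy as np, cv2
from cell import env
def ray(name,u,v,cal=None):
    c=cal or env.get_calibration(name)
    K=np.array([[c["fx"],0,c["cx"]],[0,c["fy"],c["cy"]],[0,0,1.]])
    p=cv2.undistortPoints(np.array([[[u,v]]],float),K,np.array([c["k1"],0,0,0.]))[0,0]
    T=np.array(c["T"]); return T[:3,3],T[:3,:3]@np.array([p[0],p[1],1])
def onplane(name,u,v,z,cal=None):
    o,d=ray(name,u,v,cal); return o+d*(z-o[2])/d[2]
def bydepth(name,u,v,D,cal=None):
    o,d=ray(name,u,v,cal); return o+d*D[int(v),int(u)]
def cloud(name,D,cal=None):
    c=cal or env.get_calibration(name)
    K=np.array([[c["fx"],0,c["cx"]],[0,c["fy"],c["cy"]],[0,0,1.]])
    vv,uu=np.mgrid[0:420,0:560]
    p=cv2.undistortPoints(np.stack([uu,vv],-1).reshape(-1,1,2).astype(float),K,np.array([c["k1"],0,0,0.])).reshape(420,560,2)
    T=np.array(c["T"]); P=np.dstack([p,np.ones((420,560))])*D[...,None]
    return P@T[:3,:3].T+T[:3,3]
E
python3 - <<'E'
from h import *
for n in("top","side"):
    I,D=env.read_camera(n); cv2.imwrite(f"pics/{n}0.png",I); np.save(n+"0.npy",D)
    c=env.get_calibration(n); print(n,np.round(c["T"],3).tolist(),c["fx"],c["k1"],(D>0).mean())
print(env.get_obs())
E
```

```text
pics
top [[-0.018, -0.987, 0.158, 0.4], [-1.0, 0.015, -0.02, 0.004], [0.017, -0.158, -0.987, 1.199], [0.0, 0.0, 0.0, 1.0]] 402.20709744396027 -0.10178007530832377 0.9961139455782313
side [[-0.978, -0.152, 0.145, 0.414], [-0.21, 0.665, -0.716, 0.881], [0.013, -0.731, -0.683, 0.968], [0.0, 0.0, 0.0, 1.0]] 468.29578738341155 0.023703590055442626 0.9959268707482993
{'time_s': 0.1, 'qpos': array([67.55671897, 18.43491539, -4.01590041, 83.1666408 ,  1.2944646 ,
       78.54176987, -3.25999562]), 'joint_velocities': array([-0.06667365, -0.01780539, -0.0754397 , -0.08506172, -0.03410804,
        0.02288108, -0.07767301]), 'effort': array([-6.47000661e-06, -4.92570841e+01, -4.05625328e-01, -3.13399494e+01,
       -6.41326653e-02,  3.94041196e-02,  9.48939146e-05]), 'tool_pos': array([ 0.2563794 , -0.59680835,  0.24358088]), 'tool_rot': array([-1.79901877e+02,  4.80506877e-03,  2.32530992e+01]), 'force': array([-0.37023477,  0.97173324,  1.05560548]), 'wrist_torque': array([0.01310784, 0.02322693, 0.04529555]), 'grasp_force': 0.0, 'grip_width': 0.08704757126389756}
```

View pics/top0.png

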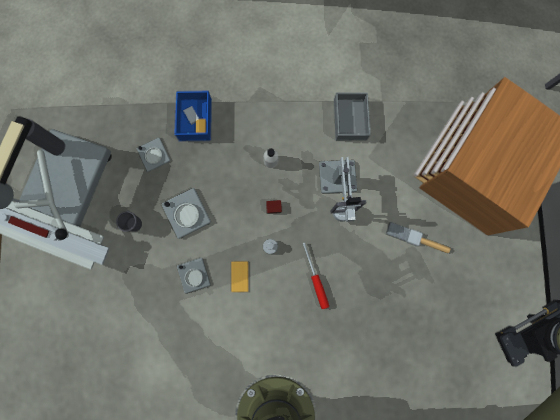

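View pics/side0.png

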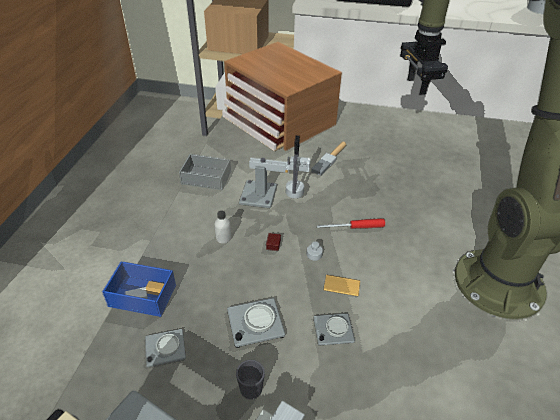

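The top view shows the hook stand at (345,180), with the framed weight hanging on it at (347,208). There are three pan-like items at (188,214), (153,153) and (195,277). The one at (188,214) has the biggest plate and ring, so I take it as the pan and will confirm it in a crop.

```bash
python3 - <<'E'
from h import *
I=cv2.imread("pics/top0.png"); D=np.load("top0.npy"); P=cloud("top",D)
a=cv2.resize(I[130:300,120:260],None,fx=2.8,fy=3.5*0.8,interpolation=cv2.INTER_CUBIC)
b=cv2.resize(I[145:230,305:390],None,fx=4.7,fy=5.6*0.84,interpolation=cv2.INTER_CUBIC)
h=min(a.shape[0],b.shape[0]); cv2.imwrite("pics/crop1.png",np.hstack([a[:h],b[:h]]))
# pans: aluminium bright blobs
g=cv2.cvtColor(I,cv2.COLOR_BGR2GRAY)
for (u,v) in((188,214),(153,153),(195,277)):
    w=g[v-22:v+22,u-22:u+22]; m=(w>175).astype(np.uint8)
    cs,_=cv2.findContours(m,cv2.RETR_EXTERNAL,cv2.CHAIN_APPROX_NONE); c=max(cs,key=cv2.contourArea)
    (x,y),(A,B),_=cv2.fitEllipse(c); x+=u-22;y+=v-22
    print("pan",round(x,1),round(y,1),round(A,1),round(B,1),np.round(onplane("top",x,y,.028),4),P[int(y),int(x)].round(4))
for s in("top","side"):
    Q=cloud(s,np.load(s+"0.npy"))
    R=(Q[...,0]>.4)&(Q[...,0]<.75)&(Q[...,1]>-.32)&(Q[...,1]<-.08)
    for lo,hi in((.185,.26),(.125,.185),(.105,.125),(.05,.1),(.004,.02)):
        m=R&(Q[...,2]>lo)&(Q[...,2]<hi); q=Q[m]
        if len(q)>5:
            r=cv2.minAreaRect((q[:,:2]*1000).astype(np.float32)); print(s,lo,hi,len(q),q.mean(0).round(4),q.min(0).round(3),q.max(0).round(3),np.round(r[0],1),np.round(r[1],1),round(r[2],1))
E
```

```text
pan 187.7 214.4 14.7 18.4 [0.5819 0.2498 0.028 ] [0.5843 0.2535 0.02  ]
pan 154.3 151.7 3.1 7.8 [0.7763 0.3564 0.028 ] [0.7855 0.3639 0.0066]Traceback (most recent call last):
  File "<stdin>", line 10, in <module>
ValueError: max() iterable argument is empty
```

View pics/crop1.png

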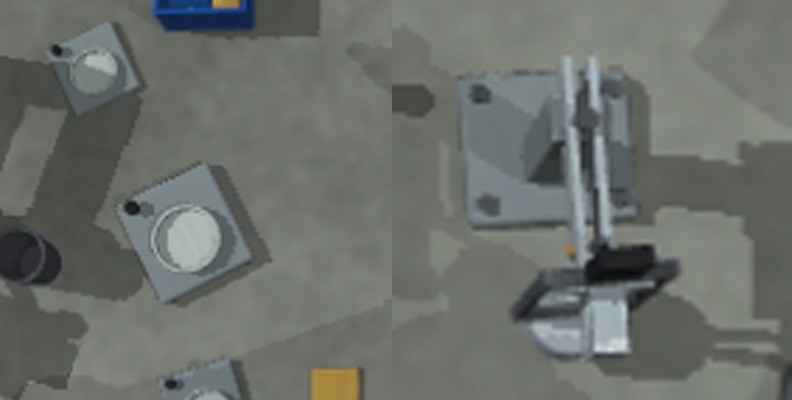

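The crop confirms the middle plate at (188,214) as the largest of the three, with a full-size ring and a black knob. The hook's two-bar arm comes down from the post to the weight's black grip at about (352,200).

```bash
python3 - <<'E'
from h import *
def show(s,t,q):
    r=cv2.minAreaRect((q[:,:2]*1000).astype(np.float32)); print(s,t,len(q),q.mean(0).round(4),q.min(0).round(3),q.max(0).round(3),np.round(r[0],1),np.round(r[1],1),round(r[2],1))
for s in("top","side"):
    Q=cloud(s,np.load(s+"0.npy")); I=cv2.imread(f"pics/{s}0.png"); 
    R=(Q[...,0]>.4)&(Q[...,0]<.75)&(Q[...,1]>-.32)&(Q[...,1]<-.08)
    for lo,hi in((.215,.26),(.19,.215),(.145,.185),(.115,.145),(.004,.02)):
        m=R&(Q[...,2]>lo)&(Q[...,2]<hi); q=Q[m]
        if len(q)>5: show(s,(lo,hi),q)
    g=I.max(2); S=I.max(2)-I.min(2)
    m=(np.hypot(Q[...,0]-.583,Q[...,1]-.25)<.055)&(g>170)
    if m.sum()>20:
        show(s,"panbright",Q[m]); v,u=np.nonzero(m); h=cv2.convexHull(np.stack([u,v],1).astype(np.int32)); e=cv2.fitEllipse(h); print(e,onplane(s,*e[0],.024))
    m=(np.hypot(Q[...,0]-.583,Q[...,1]-.25)<.1)&(Q[...,2]>.005)&(Q[...,2]<.035); show(s,"plate",Q[m])
    m=(np.hypot(Q[...,0]-.583,Q[...,1]-.25)<.05)&(Q[...,2]>.0245)&(Q[...,2]<.035); q=Q[m]; show(s,"rim",q)
    A=np.c_[2*q[:,:2],np.ones(len(q))]; x=np.linalg.lstsq(A,(q[:,:2]**2).sum(1),rcond=None)[0]; print("circ",x[:2],np.sqrt(x[2]+x[0]**2+x[1]**2))
E
```

```text
top (0.215, 0.26) 72 [ 0.5809 -0.2019  0.2287] [ 0.575 -0.216  0.216] [ 0.588 -0.187  0.235] [ 581.8 -202.1] [12.1 29. ] 4.4
top (0.19, 0.215) 24 [ 0.5772 -0.199   0.2037] [ 0.575 -0.217  0.192] [ 0.584 -0.187  0.214] [ 576.9 -201.2] [30.2  7.6] 77.2
top (0.145, 0.185) 209 [ 0.5712 -0.2028  0.1625] [ 0.542 -0.241  0.145] [ 0.685 -0.164  0.185] [ 610.  -212.3] [ 73.6 136.8] 71.6
top (0.115, 0.145) 407 [ 0.6491 -0.2004  0.1307] [ 0.541 -0.24   0.115] [ 0.72  -0.165  0.145] [ 629.6 -210.4] [ 74.4 178.1] 80.7
top (0.004, 0.02) 917 [ 0.661  -0.1848  0.0119] [ 0.402 -0.315  0.004] [ 0.747 -0.08   0.02 ] [ 574.9 -197.5] [344.7 232.6] 0.5
top panbright 286 [0.5822 0.2517 0.0196] [0.548 0.223 0.012] [0.614 0.292 0.032] [582.6 256.5] [66.7 66.2] 50.4
((185.6131134033203, 214.7650909423828), (22.512022018432617, 23.45232582092285), 41.50328063964844) [0.58142206 0.25678655 0.024     ]
top plate 1469 [0.5882 0.2588 0.0167] [0.49  0.157 0.005] [0.665 0.339 0.032] [589.6 260.6] [167.4 136.6] 39.8
top rim 86 [0.58   0.2555 0.0273] [0.544 0.219 0.025] [0.616 0.291 0.032] [579.8 253.9] [69.2 70.5] 38
[... 510 characters left out ...]
724 -0.157  0.145] [ 633.4 -208.6] [ 82.3 177.2] 79.0
side (0.004, 0.02) 711 [ 0.6711 -0.1771  0.0117] [ 0.402 -0.296  0.004] [ 0.749 -0.083  0.02 ] [ 571.  -196.4] [193.2 366.8] 79.3
side panbright 547 [0.583  0.2541 0.0206] [0.548 0.212 0.013] [0.619 0.295 0.031] [584.1 255.4] [76.8 74.3] 78.6
((258.5641784667969, 316.3485107421875), (28.804044723510742, 29.73031234741211), 64.01948547363281) [0.58445343 0.25652862 0.024     ]
side plate 2025 [0.5903 0.2683 0.0166] [0.515 0.189 0.005] [0.668 0.336 0.031] [591.4 261.7] [121.2 113.1] 26.6
side rim 135 [0.5834 0.2597 0.0269] [0.548 0.222 0.025] [0.619 0.295 0.031] [582.6 257.9] [70.8 71.6] 36.7
circ [0.58322485 0.25832638] 0.03422023024537653
```

```bash
cat >> h.py <<'E'
def plan(tgt,yaw=None):
    """single total tool-frame delta to world target (tool assumed pointing down)"""
    from scipy.spatial.transform import Rotation as Rn
    o=env.get_obs(); R=Rn.from_euler("xyz",o["tool_rot"],degrees=True).as_matrix()
    d=R.T@(np.array(tgt)-o["tool_pos"])*1000
    Y=o["tool_rot"][2] if yaw is None else yaw
    w=Rn.from_matrix(R.T@Rn.from_euler("xyz",[180,0,Y],degrees=True).as_matrix()).as_rotvec()
    print("t",round(o["time_s"],2),"pos",o["tool_pos"].round(4),"rot",o["tool_rot"].round(2),"F",o["force"].round(2),"T",o["wrist_torque"].round(2),"w",round(o["grip_width"],4),round(o["grasp_force"],1)); print("delta mm",d.round(1),"rotvec",w.round(4))
E
python3 - <<'E'
from h import *
Q=cloud("top",np.load("top0.npy")); 
for x in np.arange(.2,.9,.1):
    for y in np.arange(-.7,-.05,.1):
        m=(abs(Q[...,0]-x)<.05)&(abs(Q[...,1]-y)<.05); print(round(float(Q[m][:,2].max()),2) if m.any() else None,end=" ")
    print()
plan([.256,-.597,.40],90)
E
```

```text
0.01 0.44 0.39 0.66 0.01 0.01 0.01 
0.32 0.44 0.4 0.01 0.01 0.03 0.03 
0.01 0.01 0.01 0.01 0.01 0.01 0.03 
0.22 0.22 0.02 0.02 0.02 0.16 0.02 
0.22 0.22 0.22 0.02 0.01 0.23 0.02 
0.22 0.22 0.22 0.08 0.02 0.15 0.02 
0.22 0.22 0.22 0.01 0.05 0.05 0.01 
t 0.1 pos [ 0.2564 -0.5968  0.2436] rot [-179.9     0.     23.25] F [-0.37  0.97  1.06] T [0.01 0.02 0.05] w 0.087 0.0
delta mm [  -0.4   -0.2 -156.4] rotvec [-1.600e-03 -9.000e-04 -1.165e+00]
```

Emit:
drive_tool --moves '[[[0,0,-13],[0,0,-0.097],0],[[0,0,-13],[0,0,-0.097],0],[[0,0,-13],[0,0,-0.097],0],[[0,0,-13],[0,0,-0.097],0],[[0,0,-13],[0,0,-0.097],0],[[0,0,-13],[0,0,-0.097],0],[[0,0,-13],[0,0,-0.097],0],[[0,0,-13],[0,0,-0.097],0],[[0,0,-13],[0,0,-0.097],0],[[0,0,-13],[0,0,-0.097],0],[[0,0,-13],[0,0,-0.097],0],[[0,0,-13],[0,0,-0.097],0]]'

```text
time_s: 1.1
tool_pos: [0.2564, -0.5971, 0.4006]
tool_rot: [-180.0, -0.1, 90.2]
force: [0.7, -0.1, 0.1]
grip_width: 0.0869
grasp_force: 0.0
```

```bash
python3 - <<'E'
from h import *
plan([.54,-.20,.40],90)
E
```

```text
t 1.1 pos [ 0.2564 -0.5971  0.4006] rot [-1.7997e+02 -6.0000e-02  9.0220e+01] F [ 0.67 -0.09  0.15] T [-0.01 -0.13  0.03] w 0.0869 0.0
delta mm [396.  285.1   0.8] rotvec [-0.0005 -0.001   0.0038]
```

Emit:
drive_tool --moves '[[[30,21,0],[0,0,0],0],[[30,21,0],[0,0,0],0],[[30,21,0],[0,0,0],0],[[30,21,0],[0,0,0],0],[[30,21,0],[0,0,0],0],[[30,21,0],[0,0,0],0],[[30,21,0],[0,0,0],0],[[30,21,0],[0,0,0],0],[[30,21,0],[0,0,0],0],[[30,21,0],[0,0,0],0],[[30,21,0],[0,0,0],0],[[30,21,0],[0,0,0],0]]'

```text
time_s: 2.1
tool_pos: [0.5094, -0.2359, 0.4003]
tool_rot: [-180.0, 0.0, 89.9]
force: [1.8, 0.5, -0.2]
grip_width: 0.0872
grasp_force: 0.0
```

```bash
python3 - <<'E'
from h import *
cal=env.get_calibration("wrist"); I,D=env.read_camera("wrist"); cv2.imwrite("pics/w1.png",I); np.save("w1.npy",D)
import pickle; pickle.dump(cal,open("w1.pkl","wb")); print(np.round(cal["T"],3))
plan([.582,-.202,.40],90)
E
```

```text
[[ 1.     0.    -0.001  0.51 ]
 [-0.    -0.956 -0.293 -0.155]
 [-0.001  0.293 -0.956  0.541]
 [ 0.     0.     0.     1.   ]]
t 2.15 pos [ 0.514  -0.2267  0.4003] rot [179.83  -0.31  90.64] F [1.24 7.04 0.31] T [ 0.53 -0.29  0.01] w 0.0869 0.0
delta mm [23.9 68.2  0.6] rotvec [ 0.0029 -0.0055  0.0112]
```

View pics/w1.png

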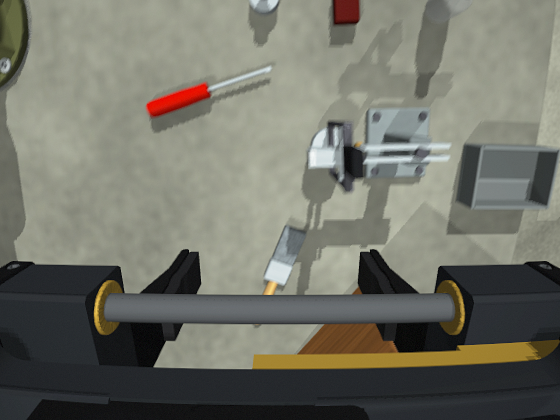

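Emit:
drive_tool --moves '[[[8,22,0],[0,0,0],0],[[8,22,0],[0,0,0],0],[[8,23,0],[0,0,0.01],0],[[0,0,0],[0,0,0],0],[[0,0,0],[0,0,0],0],[[0,0,0],[0,0,0],0]]'

```text
time_s: 2.65
tool_pos: [0.5754, -0.2141, 0.4001]
tool_rot: [-179.9, 0.0, 89.4]
force: [0.1, 0.4, -0.3]
grip_width: 0.087
grasp_force: 0.0
```

```bash
cat > look.py <<'E'
from h import *
import sys,pickle
n=sys.argv[1]
cal=env.get_calibration("wrist"); I,D=env.read_camera("wrist"); cv2.imwrite(f"pics/{n}.png",I); np.save(n+".npy",D); pickle.dump(cal,open(n+".pkl","wb"))
Q=cloud("wrist",D,cal)
E
python3 - w2 <<'E'
exec(open("look.py").read())
plan([.582,-.202,.40],90)
R=(Q[...,0]>.45)&(Q[...,0]<.75)&(Q[...,1]>-.30)&(Q[...,1]<-.1)
def show(t,m):
    q=Q[m]
    if len(q)<6: print(t,len(q));return
    r=cv2.minAreaRect((q[:,:2]*1000).astype(np.float32)); print(t,len(q),q.mean(0).round(4),q.min(0).round(4),q.max(0).round(4),np.round(r[0],1),np.round(r[1],1),round(r[2],2))
show("griptop",R&(Q[...,2]>.228)&(Q[...,2]<.238))
show("topbar",R&(Q[...,2]>.17)&(Q[...,2]<.19))
show("nose",R&(Q[...,2]>.15)&(Q[...,2]<.167)&(Q[...,0]<.578))
show("plate",R&(Q[...,2]>.004)&(Q[...,2]<.02)&(Q[...,0]>.62))
show("rails",R&(Q[...,2]>.118)&(Q[...,2]<.15)&(Q[...,0]>.60))
for x in np.arange(.60,.74,.02):
    show(round(x,2),R&(Q[...,2]>.115)&(Q[...,2]<.16)&(abs(Q[...,0]-x)<.005))
E
```

```text
t 2.7 pos [ 0.5751 -0.2144  0.4005] rot [-1.7995e+02  4.0000e-02  8.9300e+01] F [-0.29  0.13  0.07] T [-0.04 -0.05  0.01] w 0.087 0.0
delta mm [12.5  6.7  0.4] rotvec [-0.0009  0.0006 -0.0122]
griptop 378 [ 0.5824 -0.2023  0.232 ] [ 0.5757 -0.2179  0.2289] [ 0.5892 -0.1879  0.234 ] [ 582.6 -203. ] [12.  30.2] 4.26
topbar 298 [ 0.5817 -0.1931  0.1861] [ 0.5748 -0.2415  0.1722] [ 0.5898 -0.1647  0.1886] [ 582.4 -203. ] [10.  76.5] 4.44
nose 494 [ 0.5591 -0.2058  0.1593] [ 0.5424 -0.2173  0.1503] [ 0.577  -0.1653  0.1656] [ 559.5 -191.2] [53.  33.3] 88.07
plate 2688 [ 0.694  -0.1902  0.0145] [ 0.6394 -0.2574  0.0042] [ 0.7486 -0.1448  0.0199] [ 694.7 -201.5] [106.  110.2] 2.87
rails 1569 [ 0.6646 -0.2011  0.1323] [ 0.6001 -0.2199  0.1181] [ 0.7205 -0.1844  0.15  ] [ 660.7 -203.5] [120.1  35.2] 3.89
0.6 130 [ 0.5999 -0.2022  0.1448] [ 0.5952 -0.2152  0.1155] [ 0.605  -0.1922  0.16  ] [ 600.1 -203.7] [23.1  9.8] 89.96
0.62 115 [ 0.6199 -0.203   0.132 ] [ 0.615  -0.2141  0.1152] [ 0.625  -0.1937  0.138 ] [ 620.1 -203.9] [ 9.9 20.3] 0.55
0.64 106 [ 0.64   -0.2027  0.132 ] [ 0.635  -0.2128  0.1153] [ 0.6449 -0.193   0.138 ] [ 640.1 -202.9] [ 9.9 19.6] 1.15
0.66 106 [ 0.6599 -0.2017  0.1321] [ 0.6552 -0.2126  0.1152] [ 0.665  -0.1922  0.1383] [ 660.1 -202.4] [20.4  9.7] 89.73
0.68 246 [ 0.6796 -0.2002  0.1338] [ 0.675  -0.2199  0.1199] [ 0.6849 -0.1845  0.1459] [ 679.9 -202.2] [35.4  9.7] 89.37
0.7 172 [ 0.6993 -0.2003  0.1294] [ 0.6951 -0.2183  0.1171] [ 0.7049 -0.1839  0.1386] [ 700.  -201.1] [34.5  9.8] 89.56
0.72 56 [ 0.7178 -0.2005  0.1319] [ 0.715  -0.2107  0.1159] [ 0.7205 -0.1908  0.1382] [ 717.6 -200.8] [ 5.4 20. ] 1.63
0.74 0
```

View pics/w2.png

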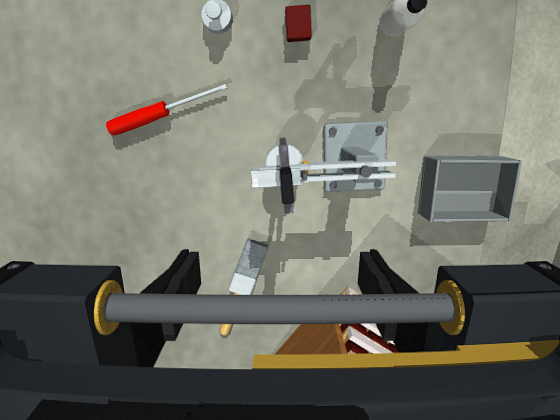

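The wrist view is clear. The black grip is at (286,170), its top at world (0.5826,-0.203,0.232) with a yaw of 4.3°. The nose is the white piece at (265,177), and the rails run right with a hook yaw of about 2.3°. All heights match the given sizes.

Emit:
drive_tool --moves '[[[11,7,0],[0,0,-0.088],0],[[0,0,0],[0,0,0],0],[[0,0,30],[0,0,0],0],[[0,0,30],[0,0,0],0],[[0,0,30],[0,0,0],0],[[0,0,30],[0,0,0],0],[[0,0,25],[0,0,0],0],[[0,0,10],[0,0,0],0],[[0,0,0],[0,0,0],0],[[0,0,0],[0,0,0],0],[[0,0,0],[0,0,0],0]]'

```text
time_s: 3.62
tool_pos: [0.584, -0.2031, 0.2479]
tool_rot: [179.8, 0.1, 94.4]
force: [-0.2, 0.4, 0.2]
grip_width: 0.0868
grasp_force: 0.0
```

```bash
python3 - <<'E'
from h import *
import pickle
plan([.5826,-.203,.214],94.35)
Q=cloud("wrist",np.load("w2.npy"),pickle.load(open("w2.pkl","rb")))
a=np.radians(2.3); O=np.array([.58,-.2053]); d=Q[...,:2]-O
s=(d[...,0]*np.cos(a)+d[...,1]*np.sin(a))*1000; t=(-d[...,0]*np.sin(a)+d[...,1]*np.cos(a))*1000
for i in range(-42,60,3):
    m=(s>=i)&(s<i+3)&(abs(t)<13)&(Q[...,2]>.1)
    z=Q[...,2][m]
    if len(z): print(i,len(z),np.percentile(z*1000,[5,50,95]).round(0),end=" | ")
# pan plate check
E
```

```text
t 3.62 pos [ 0.584  -0.2031  0.2479] rot [1.7982e+02 9.0000e-02 9.4360e+01] F [-0.2   0.36  0.2 ] T [ 0.04 -0.12 -0.03] w 0.0868 0.0
delta mm [ 0.3 -1.5 33.9] rotvec [0.0031 0.0016 0.0002]
-39 30 [137. 159. 161.] | -36 52 [137. 159. 161.] | -33 54 [135. 159. 161.] | -30 53 [132. 159. 161.] | -27 52 [136. 159. 161.] | -24 53 [136. 159. 160.] | -21 52 [138. 159. 161.] | -18 53 [135. 159. 161.] | -15 52 [138. 159. 161.] | -12 58 [132. 159. 160.] | -9 51 [134. 159. 161.] | -6 36 [133. 159. 231.] | -3 82 [231. 232. 233.] | 0 81 [231. 232. 233.] | 3 80 [231. 232. 233.] | 6 70 [229. 232. 233.] | 9 40 [137. 159. 161.] | 12 52 [133. 159. 161.] | 15 129 [138. 491. 492.] | 18 126 [138. 491. 492.] | 21 175 [128. 491. 492.] | 24 175 [134. 491. 492.] | 27 199 [128. 491. 492.] | 30 240 [122. 491. 492.] | 33 243 [132. 491. 492.] | 36 385 [136. 478. 492.] | 39 910 [380. 409. 492.] | 42 2178 [391. 453. 491.] | 45 854 [379. 469. 492.] | 48 616 [138. 477. 492.] | 51 512 [137. 478. 492.] | 54 487 [137. 479. 492.] | 57 413 [136. 477. 491.] |
```

Emit:
drive_tool --moves '[[[0,-1,17],[0,0,0],0],[[0,0,17],[0,0,0],0],[[0,0,0],[0,0,0],0],[[0,0,0],[0,0,0],0],[[0,0,0],[0,0,0],1],[[0,0,0],[0,0,0],1],[[0,0,0],[0,0,0],1],[[0,0,0],[0,0,0],1],[[0,0,0],[0,0,0],1],[[0,0,0],[0,0,0],1],[[0,0,0],[0,0,0],1],[[0,0,0],[0,0,0],1]]' --newtons 50

```text
time_s: 4.62
tool_pos: [0.5821, -0.2027, 0.2115]
tool_rot: [-180.0, 0.0, 94.4]
force: [-0.6, 0.7, -0.5]
grip_width: 0.0415
grasp_force: 0.0
```

Emit:
drive_tool --moves '[[[0,0,0],[0,0,0],1],[[0,0,0],[0,0,0],1],[[0,0,0],[0,0,0],1],[[0,0,0],[0,0,0],1]]'

```text
time_s: 4.95
tool_pos: [0.5821, -0.2027, 0.2115]
tool_rot: [-180.0, 0.0, 94.4]
force: [0.3, 0.7, 0.4]
grip_width: 0.0147
grasp_force: 0.0
```

Emit:
drive_tool --moves '[[[0,0,0],[0,0,0],1],[[0,0,0],[0,0,0],1],[[0,0,0],[0,0,0],1],[[0,0,0],[0,0,0],1]]'

```text
time_s: 5.28
tool_pos: [0.582, -0.2027, 0.2115]
tool_rot: [-180.0, 0.0, 94.4]
force: [-0.1, -1.1, -0.1]
grip_width: 0.0114
grasp_force: 50.0
```

Emit:
drive_tool --moves '[[[0,0,-1],[0,0,0],1],[[0,0,-1],[0,0,0.015],1],[[0,0,-0.5],[0,0,0.015],1],[[0,0,0],[0,0,0],1],[[0,0,0],[0,0,0],1],[[0,0,0],[0,0,0],1]]'

```text
time_s: 5.78
tool_pos: [0.5819, -0.2027, 0.2137]
tool_rot: [-180.0, -0.0, 92.7]
force: [-0.1, -0.1, -4.8]
grip_width: 0.0117
grasp_force: 50.0
```

Emit:
drive_tool --moves '[[[0,2,0],[0,0,0],1],[[0,2,0],[0,0,0],1],[[0,2,0],[0,0,0],1],[[0,2,0],[0,0,0],1],[[0,0,0],[0,0,0],1],[[0,0,0],[0,0,0],1]]'

```text
time_s: 6.28
tool_pos: [0.5902, -0.2022, 0.214]
tool_rot: [-180.0, -0.0, 92.7]
force: [0.8, -0.6, -4.6]
grip_width: 0.0119
grasp_force: 50.0
```

Emit:
drive_tool --moves '[[[0,2,0],[0,0,0],1],[[0,2,0],[0,0,0],1],[[0,2,0],[0,0,0],1],[[0,0,0],[0,0,0],1],[[0,0,0],[0,0,0],1]]'

```text
time_s: 6.7
tool_pos: [0.5962, -0.2019, 0.214]
tool_rot: [-180.0, -0.0, 92.7]
force: [-0.3, 0.5, -4.7]
grip_width: 0.0115
grasp_force: 50.0
```

Emit:
drive_tool --moves '[[[0,2,0],[0,0,0],1],[[0,2,0],[0,0,0],1],[[0,1,0],[0,0,0],1],[[0,0,0],[0,0,0],1],[[0,0,0],[0,0,0],1]]'

```text
time_s: 7.12
tool_pos: [0.6004, -0.202, 0.214]
tool_rot: [-179.9, 0.0, 92.7]
force: [-3.9, 0.2, -2.9]
grip_width: 0.0114
grasp_force: 50.0
```

Emit:
drive_tool --moves '[[[0,1.5,0],[0,0,0],1],[[0,1.5,0],[0,0,0],1],[[0,0,0],[0,0,0],1],[[0,0,0],[0,0,0],1]]'

```text
time_s: 7.45
tool_pos: [0.6041, -0.2018, 0.2143]
tool_rot: [180.0, 0.0, 92.7]
force: [-4.2, -0.5, -1.0]
grip_width: 0.0118
grasp_force: 50.0
```

Emit:
drive_tool --moves '[[[0,1,0],[0,0,0],1],[[0,1,0],[0,0,0],1],[[0,0,0],[0,0,0],1],[[0,0,0],[0,0,0],1]]'

```text
time_s: 7.78
tool_pos: [0.6061, -0.2017, 0.2142]
tool_rot: [180.0, 0.0, 92.7]
force: [-4.4, 0.2, 0.1]
grip_width: 0.0119
grasp_force: 50.0
```

Emit:
drive_tool --moves '[[[0,1,0],[0,0,0],1],[[0,0.5,0],[0,0,0],1],[[0,0,0],[0,0,0],1],[[0,0,0],[0,0,0],1]]'

```text
time_s: 8.12
tool_pos: [0.6075, -0.2017, 0.2141]
tool_rot: [-180.0, 0.0, 92.7]
force: [-5.1, -1.0, -0.5]
grip_width: 0.0117
grasp_force: 50.0
```

Emit:
drive_tool --moves '[[[0,0.5,0],[0,0,0],1],[[0,0.5,0],[0,0,0],1],[[0,0,0],[0,0,0],1],[[0,0,0],[0,0,0],1]]'

```text
time_s: 8.45
tool_pos: [0.6083, -0.2017, 0.214]
tool_rot: [-180.0, 0.0, 92.7]
force: [-5.2, -0.4, 0.0]
grip_width: 0.0119
grasp_force: 50.0
```

Emit:
drive_tool --moves '[[[0,0.5,0],[0,0,0],1],[[0,0.5,0],[0,0,0],1],[[0,0,0],[0,0,0],1],[[0,0,0],[0,0,0],1]]'

```text
time_s: 8.78
tool_pos: [0.6089, -0.2017, 0.214]
tool_rot: [-179.9, 0.0, 92.7]
force: [-5.6, -1.3, -0.6]
grip_width: 0.0121
grasp_force: 50.0
```

Emit:
drive_tool --moves '[[[0,0.5,0],[0,0,0],1],[[0,0,0],[0,0,0],1],[[0,0,0],[0,0,0],1],[[0,0,0],[0,0,0],1]]'

```text
time_s: 9.12
tool_pos: [0.609, -0.2017, 0.214]
tool_rot: [-179.9, 0.0, 92.7]
force: [-7.7, 0.2, 1.0]
grip_width: 0.012
grasp_force: 50.0
```

```bash
python3 - <<'E'
from h import *
f=[]
for i in range(6):
    env.read_camera("side"); f.append(env.get_obs())
print(np.mean([o["force"] for o in f],0).round(2),np.std([o["force"] for o in f],0).round(2),np.mean([o["tool_pos"] for o in f],0).round(5),np.mean([o["wrist_torque"] for o in f],0).round(3),np.mean([o["tool_rot"] for o in f],0).round(2))
E
```

```text
[-7.47 -0.57  0.84] [0.54 0.57 0.51] [ 0.60903 -0.20166  0.21398] [-0.126  1.871 -0.032] [-1.7986e+02  1.0000e-02  9.2670e+01]
```

Emit:
drive_tool --moves '[[[0,0,-1],[0,0,0],1],[[0,0,-1],[0,0,0],1],[[0,0,-1],[0,0,0],1],[[0,0,-1],[0,0,0],1],[[0,0,0],[0,0,0],1]]'

```text
time_s: 9.83
tool_pos: [0.6088, -0.2013, 0.2164]
tool_rot: [-179.8, -0.1, 92.7]
force: [-6.0, -0.7, -5.2]
grip_width: 0.0115
grasp_force: 50.0
```

Emit:
drive_tool --moves '[[[0,0,-1],[0,0,0],1],[[0,0,-1],[0,0,0],1],[[0,0,-1],[0,0,0],1],[[0,0,-1],[0,0,0],1],[[0,0,0],[0,0,0],1]]'

```text
time_s: 10.25
tool_pos: [0.61, -0.2012, 0.2219]
tool_rot: [-180.0, -0.0, 92.7]
force: [-4.8, -0.9, -5.3]
grip_width: 0.0117
grasp_force: 50.0
```

Emit:
drive_tool --moves '[[[0,0,-1.5],[0,0,0],1],[[0,0.5,-1.5],[0,0,0],1],[[0,0,-1.5],[0,0,0],1],[[0,0,-1.5],[0,0,0],1],[[0,0,0],[0,0,0],1]]'

```text
time_s: 10.67
tool_pos: [0.6111, -0.2013, 0.2288]
tool_rot: [179.9, 0.0, 92.7]
force: [-3.4, -0.5, -4.3]
grip_width: 0.0118
grasp_force: 50.0
```

Emit:
drive_tool --moves '[[[0,0,-2],[0,0,0],1],[[0,0,-2],[0,0,0],1],[[0,0,-2],[0,0,0],1],[[0,0,-2],[0,0,0],1],[[0,0,-2],[0,0,0],1],[[0,0,-2],[0,0,0],1],[[0,0,-2],[0,0,0],1],[[0,0,0],[0,0,0],1],[[0,0,0],[0,0,0],1]]'

```text
time_s: 11.42
tool_pos: [0.6108, -0.2013, 0.2423]
tool_rot: [180.0, 0.0, 92.7]
force: [0.6, 0.5, -4.6]
grip_width: 0.0116
grasp_force: 50.0
```

Emit:
drive_tool --moves '[[[0,-3,0],[0,0,0],1],[[0,-3,0],[0,0,0],1],[[0,-3,0],[0,0,0],1],[[0,-3,0],[0,0,0],1],[[0,-3,0],[0,0,0],1],[[0,-3,0],[0,0,0],1],[[0,0,0],[0,0,0],1]]'

```text
time_s: 12.0
tool_pos: [0.5918, -0.2025, 0.2421]
tool_rot: [-180.0, 0.0, 92.7]
force: [0.5, -0.1, -4.2]
grip_width: 0.0118
grasp_force: 50.0
```

Emit:
drive_tool --moves '[[[0,-8,0],[0,0,0],1],[[0,-8,0],[0,0,0],1],[[0,-8,0],[0,0,0],1],[[0,-8,0],[0,0,0],1],[[0,-8,0],[0,0,0],1],[[0,-8,0],[0,0,0],1],[[0,0,0],[0,0,0],1]]'

```text
time_s: 12.58
tool_pos: [0.5427, -0.2051, 0.2422]
tool_rot: [-179.9, 0.1, 92.6]
force: [1.0, -1.1, -4.0]
grip_width: 0.0119
grasp_force: 50.0
```

Emit:
drive_tool --moves '[[[0,-8,0],[0,0,0],1],[[0,-8,0],[0,0,0],1],[[0,-8,0],[0,0,0],1],[[0,-8,0],[0,0,0],1],[[0,-8,0],[0,0,0],1],[[0,-8,0],[0,0,0],1],[[0,-4,0],[0,0,0],1],[[0,0,0],[0,0,0],1],[[0,0,0],[0,0,0],1],[[0,0,0],[0,0,0],1]]'

```text
time_s: 13.42
tool_pos: [0.4931, -0.2068, 0.2422]
tool_rot: [180.0, 0.0, 92.7]
force: [-0.4, 0.7, -3.9]
grip_width: 0.0118
grasp_force: 50.0
```

```bash
python3 - <<'E'
from h import *
I,D=env.read_camera("side"); cv2.imwrite("pics/s2.png",I)
cv2.imwrite("pics/s2c.png",cv2.resize(I[60:260,160:420],None,fx=3,fy=3,interpolation=cv2.INTER_CUBIC))
plan([.44,0,.30],92.7)
Q=cloud("side",np.load("side0.npy"))
for y in np.arange(-.2,.33,.06): print([round(float(Q[(abs(Q[...,0]-x)<.03)&(abs(Q[...,1]-y)<.03)][:,2].max(initial=0)),2) for x in np.arange(.36,.7,.06)])
E
```

```text
t 13.47 pos [ 0.4931 -0.2067  0.2421] rot [179.97  -0.    92.72] F [ 0.52  0.19 -5.11] T [-0.01 -0.08  0.01] w 0.0117 50.0
delta mm [209.  -43.2 -57.9] rotvec [ 0.0006 -0.0001  0.0003]
[0.0, 0.0, 0.0, 0.16, 0.23, 0.14]
[0.03, 0.03, 0.0, 0.0, 0.19, 0.02]
[0.02, 0.02, 0.02, 0.0, 0.0, 0.0]
[0.0, 0.0, 0.05, 0.0, 0.03, 0.0]
[0.0, 0.0, 0.04, 0.0, 0.03, 0.0]
[0.01, 0.01, 0.0, 0.01, 0.0, 0.0]
[0.0, 0.01, 0.0, 0.01, 0.0, 0.0]
[0.02, 0.02, 0.01, 0.03, 0.03, 0.02]
[0.02, 0.02, 0.0, 0.03, 0.03, 0.02]
```

View pics/s2c.png

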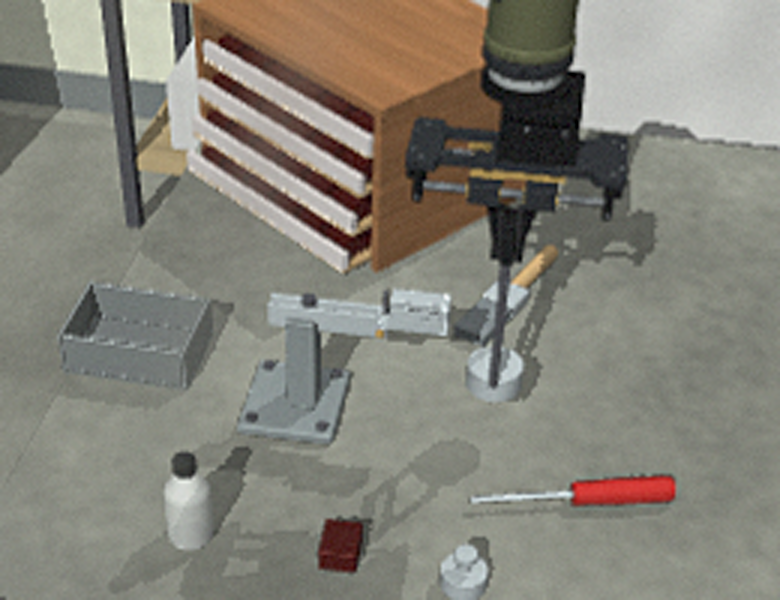

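The weight hangs free of the hook and upright in the gripper, with its disc at (495,375) in the crop. Next I raise it, carry it near the pan and take one close look.

Emit:
drive_tool --moves '[[[0,0,-10],[0,0,0],1],[[0,0,-20],[0,0,0],1],[[0,0,-20],[0,0,0],1],[[10,3,-18],[0,0,0],1],[[20,6,0],[0,0,0],1],[[30,9,0],[0,0,0],1],[[30,9,0],[0,0,0],1],[[30,9,0],[0,0,0],1],[[30,9,0],[0,0,0],1],[[30,9,0],[0,0,0],1],[[30,9,0],[0,0,0],1],[[30,9,0],[0,0,0],1]]'

```text
time_s: 14.47
tool_pos: [0.5538, 0.0379, 0.311]
tool_rot: [179.9, 0.0, 92.7]
force: [1.2, 0.2, -5.0]
grip_width: 0.0117
grasp_force: 50.0
```

Emit:
drive_tool --moves '[[[30,12,0],[0,0,0],1],[[30,12,0],[0,0,0],1],[[25,12,0],[0,0,0],1],[[15,6,0],[0,0,0],1],[[0,0,0],[0,0,0],1],[[0,0,0],[0,0,0],1],[[0,0,0],[0,0,0],1],[[0,0,0],[0,0,0],1]]'

```text
time_s: 15.13
tool_pos: [0.5908, 0.1363, 0.3102]
tool_rot: [180.0, 0.1, 92.6]
force: [0.6, 0.4, -4.4]
grip_width: 0.0115
grasp_force: 50.0
```

```bash
python3 - w3 <<'E'
exec(open("look.py").read())
plan([.5825,.2565,.31],92.7)
g=I.max(2)
near=np.hypot(Q[...,0]-.583,Q[...,1]-.256)
for lo,hi in((.0255,.031),(.0265,.030)):
    m=(near<.045)&(Q[...,2]>lo)&(Q[...,2]<hi); q=Q[m]
    A=np.c_[2*q[:,:2],np.ones(len(q))]; x=np.linalg.lstsq(A,(q[:,:2]**2).sum(1),rcond=None)[0]; print("circ",len(q),x[:2].round(4),np.sqrt(x[2]+x[0]**2+x[1]**2).round(4),q.min(0),q.max(0))
m=(near<.026); print("floor z",np.median(Q[m][:,2]))
# weight as held: disc in the wrist view
for lo,hi in((.09,.112),(.112,.135),(.135,.155),(.155,.172)):
    m=(np.hypot(Q[...,0]-.57,Q[...,1]-.15)<.07)&(Q[...,2]>lo)&(Q[...,2]<hi)
    if m.any(): print(lo,m.sum(),Q[m].mean(0).round(4),Q[m].min(0).round(4),Q[m].max(0).round(4))
E
```

```text
t 15.18 pos [0.5908 0.1363 0.3102] rot [1.7999e+02 6.0000e-02 9.2550e+01] F [-0.13 -0.5  -3.66] T [-0.03 -0.07 -0.01] w 0.0114 50.0
delta mm [ 1.204e+02 -2.900e+00  1.000e-01] rotvec [ 0.0001  0.0011 -0.0026]
circ 612 [0.5817 0.2554] 0.034 [0.54547533 0.21954414 0.02556385] [0.6175603  0.29068849 0.03087255]
circ 564 [0.5817 0.2555] 0.0341 [0.54547533 0.21954414 0.02652505] [0.6175603  0.29068849 0.02995965]
floor z 0.02056446691344138
0.112 19 [0.5882 0.158  0.1335] [0.5669 0.1489 0.1312] [0.6132 0.1623 0.1349]
0.135 132 [0.5903 0.1576 0.1453] [0.5659 0.1463 0.1352] [0.6161 0.1625 0.1548]
0.155 1807 [0.5908 0.1375 0.1589] [0.5633 0.1084 0.1555] [0.6183 0.1732 0.1717]
```

View pics/w3.png

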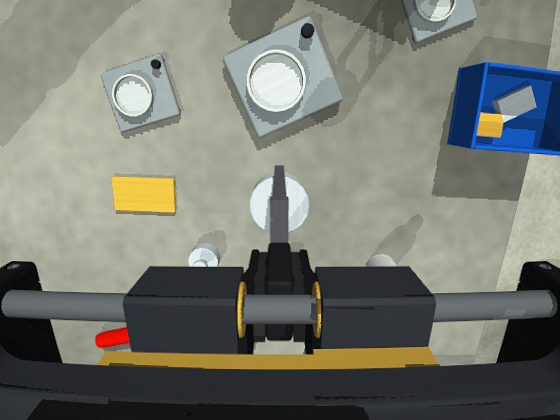

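The pan is at (277,80) in the wrist view, centred at world (0.5817, 0.2555), with its floor and radius as specified. The held disc at (280,203) sits directly under the TCP.

Emit:
drive_tool --moves '[[[15,0,0],[0,0,0],1],[[30,-1,0],[0,0,0],1],[[30,-1,0],[0,0,0],1],[[30,-1,0],[0,0,0],1],[[15,-1,10],[0,0,0],1],[[0,0,20],[0,0,0],1],[[0,0,20],[0,0,0],1],[[0,0,20],[0,0,0],1],[[0,0,10],[0,0,0],1],[[0,0,0],[0,0,0],1],[[0,0,0],[0,0,0],1],[[0,0,0],[0,0,0],1]]'

```text
time_s: 16.18
tool_pos: [0.5818, 0.2578, 0.2316]
tool_rot: [179.9, -0.0, 92.6]
force: [0.3, 0.5, -4.3]
grip_width: 0.0114
grasp_force: 50.0
```

```bash
python3 - w4 <<'E'
exec(open("look.py").read())
plan([.5817,.2555,.2015],92.6)
m=(np.hypot(Q[...,0]-.582,Q[...,1]-.25)<.05)&(Q[...,2]>.068)&(Q[...,2]<.085)
q=Q[m]; print(len(q),q.mean(0).round(4),q.min(0).round(4),q.max(0).round(4))
m&=(I.max(2)>150); v,u=np.nonzero(m)
if len(u)>5: (c,r)=cv2.minEnclosingCircle((Q[m][:,:2]*1000).astype(np.float32)); print("disc",c,r)
m=(np.hypot(Q[...,0]-.582,Q[...,1]-.256)<.045)&(Q[...,2]>.0262)&(Q[...,2]<.0303); q=Q[m]
A=np.c_[2*q[:,:2],np.ones(len(q))]; x=np.linalg.lstsq(A,(q[:,:2]**2).sum(1),rcond=None)[0]; print("pan",len(q),x[:2].round(4),np.sqrt(x[2]+x[0]**2+x[1]**2).round(4))
E
```

```text
t 16.23 pos [0.5818 0.258  0.2318] rot [ 1.7985e+02 -5.0000e-02  9.2660e+01] F [-0.11  1.01 -4.26] T [ 0.  -0.1 -0. ] w 0.0115 50.0
delta mm [-2.5 -0.3 30.3] rotvec [ 0.0026 -0.0009  0.001 ]
1849 [0.582  0.2597 0.08  ] [0.5546 0.2304 0.068 ] [0.6096 0.2947 0.0838]
disc (582.2298583984375, 256.8670959472656) 27.989404678344727
pan 451 [0.5814 0.256 ] 0.0343
```

Emit:
drive_tool --moves '[[[-1.5,-0.5,0],[0,0,0],1],[[0,0,5],[0,0,0],1],[[0,0,5],[0,0,0],1],[[0,0,5],[0,0,0],1],[[0,0,4],[0,0,0],1],[[0,0,3],[0,0,0],1],[[0,0,2],[0,0,0],1],[[0,0,1.5],[0,0,0],1],[[0,0,1.5],[0,0,0],1],[[0,0,0],[0,0,0],1],[[0,0,0],[0,0,0],1]]'

```text
time_s: 17.15
tool_pos: [0.5805, 0.2563, 0.203]
tool_rot: [180.0, 0.0, 92.7]
force: [0.4, -0.3, -4.5]
grip_width: 0.0117
grasp_force: 50.0
```

Emit:
drive_tool --moves '[[[0,0,0.5],[0,0,0],1],[[0,0,0.5],[0,0,0],1],[[0,0,0.5],[0,0,0],1],[[0,0,0.5],[0,0,0],1],[[0,0,0],[0,0,0],1],[[0,0,0],[0,0,0],1]]'

```text
time_s: 17.65
tool_pos: [0.5806, 0.2564, 0.2018]
tool_rot: [180.0, 0.0, 92.7]
force: [-0.9, -1.2, 2.1]
grip_width: 0.0115
grasp_force: 50.0
```

Emit:
drive_tool --moves '[[[0,0,-1],[0,0,0],1],[[0,0,0],[0,0,0],1],[[0,0,0],[0,0,0],0.5],[[0,0,0],[0,0,0],0.5],[[0,0,0],[0,0,0],0.5],[[0,0,0],[0,0,0],0.5],[[0,0,0],[0,0,0],0.5],[[0,0,0],[0,0,0],0.5]]'

```text
time_s: 18.32
tool_pos: [0.5806, 0.2563, 0.2021]
tool_rot: [180.0, 0.0, 92.7]
force: [-0.4, -0.3, 0.1]
grip_width: 0.0406
grasp_force: 0.0
```

Emit:
drive_tool --moves '[[[0,0,-10],[0,0,0],0.5],[[0,0,-20],[0,0,0],0.5],[[0,0,-30],[0,0,0],0.5],[[0,0,-30],[0,0,0],0.5],[[0,0,-30],[0,0,0],0.5],[[0,0,-30],[0,0,0],0.5],[[0,0,0],[0,0,0],0.5],[[0,0,0],[0,0,0],0.5],[[0,0,0],[0,0,0],0.5],[[0,0,0],[0,0,0],0.5]]'

```text
time_s: 19.15
tool_pos: [0.5802, 0.2558, 0.3509]
tool_rot: [-179.9, 0.1, 92.7]
force: [0.6, -0.1, -1.4]
grip_width: 0.0437
grasp_force: 0.0
```

```bash
python3 - w5 <<'E'
exec(open("look.py").read())
plan([.5817,.2555,.2015],92.6)
R=np.hypot(Q[...,0]-.582,Q[...,1]-.256)<.05
for t,lo,hi in(("grip",.216,.232),("bar",.17,.182),("disc",.045,.056),("rim",.0262,.03)):
    m=R&(Q[...,2]>lo)&(Q[...,2]<hi)
    q=Q[m]
    if len(q)>5: print(t,len(q),np.median(q,0).round(4),q.min(0).round(4),q.max(0).round(4),cv2.minAreaRect((q[:,:2]*1000).astype(np.float32)))
m=R&(Q[...,2]>.046)&(Q[...,2]<.056)&(I.max(2)>150); print("disc",cv2.minEnclosingCircle((Q[m][:,:2]*1000).astype(np.float32)))
S,_=env.read_camera("side"); cv2.imwrite("pics/fin.png",np.hstack([I[:300],cv2.resize(S[200:350,190:330],(280,300))])[:,:800])
E
```

```text
t 19.2 pos [0.5802 0.2558 0.3507] rot [-1.7988e+02  6.0000e-02  9.2690e+01] F [ 0.96  0.47 -1.08] T [-0.03 -0.09  0.02] w 0.0436 0.0
delta mm [ -0.2   1.8 149.2] rotvec [-0.0021  0.001   0.0015]
grip 481 [0.5807 0.2563 0.2223] [0.5745 0.2404 0.216 ] [0.5871 0.2702 0.2243] ((580.817626953125, 255.33624267578125), (11.36080551147461, 29.704776763916016), 2.6326348781585693)
bar 336 [0.58   0.2782 0.1766] [0.5737 0.2163 0.1709] [0.5872 0.2932 0.1809] ((581.0051879882812, 254.798095703125), (10.447792053222656, 76.84249114990234), 3.33367657661438)
disc 880 [0.5735 0.2566 0.0505] [0.5526 0.2291 0.0455] [0.6075 0.2827 0.0529] ((579.9845581054688, 255.9923095703125), (54.64647674560547, 53.14573287963867), 1.8759891986846924)
rim 361 [0.5851 0.2646 0.0283] [0.5455 0.2216 0.0262] [0.6174 0.2917 0.03  ] ((581.42822265625, 256.45794677734375), (71.64360809326172, 70.37664794921875), 1.4184467792510986)
disc ((580.1355590820312, 255.06663513183594), 27.946895599365234)
```

```bash
python3 -c "
import cv2;I=cv2.imread('pics/fin.png');cv2.imwrite('pics/fin2.png',I[:,-640:])"
```

```text
(no output)
```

View pics/fin2.png

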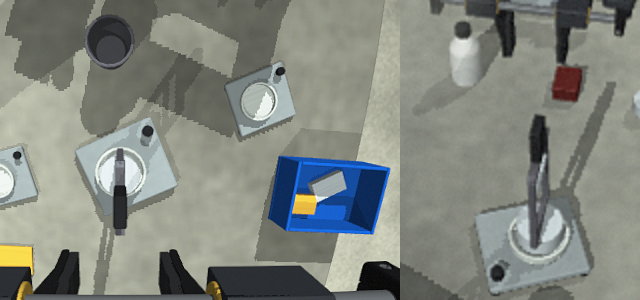

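The weight stands upright in the pan, at (120,175) in the wrist view and (540,240) in the side view. Its disc top is at 0.0505 m and its grip top at 0.222 m, so it is fully home and centred within about 2 mm. The gripper is clear, so I am handing it in.

```bash
python3 -c "
from cell import env
print(env.sign_off())"
```

```text
the job is handed in; nothing more can be done
None
```

The weight came off the hook and is upright and fully home in the largest pan, centred to about 2 mm and released; I handed the job in at about 19 s, and the hand-in returned no verdict.

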